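Find the stamped crate and push it over the dispatch line

TASK

Two small grey crates stand against the low wooden strip on the bench, and one of them carries a stamp underneath. With the fingertips, tip up first the left crate (the robot's left) and then the right one, each towards the robot on its near lower edge by about 60 degrees so that its underside shows, hold it there a moment, and let it down flat again under control before going on. Then push the stamped crate, standing on the bench, straight away from the robot until it is wholly past the yellow tape but no more than half a crate's depth beyond it, and leave the other crate and everything else where they stand; never pick a crate up.

Things in the scene. Friction and masses are not known exactly. Their poses are not given: they have to be found in the camera images.
- crate_a: one of two outwardly identical open grey plastic crates, 110 mm deep (its x, away from the robot) x 150 mm wide (y) x 80 mm high, 0.3 to 0.65 kg; either may stand on the left. Origin: centre of the underside, z up. Upright 5 mm walls, inside 100 x 140 mm, floor 9 mm up. A pull lip along the far rim sticks out 10 mm, 5 mm thick, its top flush with the rim. Near wall 0 to 14 mm beyond the strip.
- crate_b: the other crate, outwardly the same. A crate slides back to the strip before it tips. Fingertips on the outside of the far wall, below the lip, moving with that wall on its arc (towards the robot and up), tip it with under 15 N; the lip keeps them from slipping off; a level push may jam. It overbalances only past about 1.25 rad (weighted base); short of that it must be held and follows the fingers back down.
- crate_a_foot_l (a point): crate_a's near lower left corner, at (-55, +75, 0) mm in the crate's frame: on the edge it tips about
- crate_a_foot_r (a point): crate_a's near lower right corner, at (-55, -75, 0) mm in the crate's frame: on the edge it tips about
- crate_b_foot_l (a point): crate_b's near lower left corner, at (-55, +75, 0) mm in the crate's frame: on the edge it tips about
- crate_b_foot_r (a point): crate_b's near lower right corner, at (-55, -75, 0) mm in the crate's frame: on the edge it tips about
- stamp (a point): centre of the white painted stamp (a ring with a cross in it, 66 mm across) on the underside of the stamped crate, 3.5 mm above that crate's origin, so that crate is the one whose origin is next to this point; hidden until the crate is tipped. The other underside is plain.
- strip: dark wooden toe strip fixed to the bench, 24 mm (x) x 500 mm (y) x 12 mm high, origin at the centre of its underside. Its x axis points away from the robot (yaw within 0.1 rad); the crates stand beyond it, one left (+y) and one right (-y) of its middle, their centres 120 to 155 mm from it. It stops their feet from sliding towards the robot.
- line (a point): middle of the FAR edge of the yellow dispatch tape, 20 mm wide and 560 mm long (along its y), 1 mm thick, stuck on the bench about parallel to the strip, beyond both crates; its x axis points away from the robot, square to the tape. Its far edge lies 155 to 165 mm beyond the strip's middle.
- tin: bystander: small round tin, 42 mm wide, 50 mm high, standing between the crates (origin under it)
- reel: bystander: cardboard reel, 56 mm wide, 24 mm high, lying beyond the tape midway between the crates' lanes (origin under it)
- bottle_l: bystander: green wine bottle, 74 mm wide, 290 mm high, upright, left, beyond the tape (origin under it)
- bottle_r: bystander: green wine bottle, 74 mm wide, 290 mm high, upright, to the right beyond the tape (origin under it)
- mug: bystander: white mug, 80 mm wide, 90 mm high, to the left of the crates (origin under it)
- driver: bystander: screwdriver, at the right end of the strip, lying roughly along y (origin under its middle)
- driver_grip (a point): middle of the screwdriver's handle
- carton: bystander: cardboard box 70 x 100 x 60 mm, left, nearer the robot than the strip (origin under it)
Not all that is in view belongs to the job. What is shaped like the crate_a but turquoise is not meant. What is shaped like the crate_b but turquoise is not meant.

How it is judged:
On the way, in this order (a step that is already met when the one before it is completed fails the run):
1. the left crate is tipped up on its near lower edge, by more than 0.85 rad (49 degrees), for 0.3 s (((y of crate_a in the frame of strip above 0 m and angle between crate_a's own z axis and vertical above 0.85 rad) or (y of crate_b in the frame of strip above 0 m and angle between crate_b's own z axis and vertical above 0.85 rad))), for 0.3 s.
2. the left crate is let down flat (((y of crate_a in the frame of strip above 0 m and angle between crate_a's own z axis and vertical below 0.06 rad and linear speed of crate_a below 0.05 m/s) or (y of crate_b in the frame of strip above 0 m and angle between crate_b's own z axis and vertical below 0.06 rad and linear speed of crate_b below 0.05 m/s))), for 0.2 s.
3. the right crate is tipped up likewise (((y of crate_a in the frame of strip below 0 m and angle between crate_a's own z axis and vertical above 0.85 rad) or (y of crate_b in the frame of strip below 0 m and angle between crate_b's own z axis and vertical above 0.85 rad))), for 0.3 s.
4. the right crate is let down flat (((y of crate_a in the frame of strip below 0 m and angle between crate_a's own z axis and vertical below 0.06 rad and linear speed of crate_a below 0.05 m/s) or (y of crate_b in the frame of strip below 0 m and angle between crate_b's own z axis and vertical below 0.06 rad and linear speed of crate_b below 0.05 m/s))), for 0.2 s.
At the end, for the whole second after the job is handed in: Both near lower corners of the stamped crate are 0 to 55 mm beyond the far edge of the tape (2 mm grace), both crates stand flat (within 0.06 rad) and at rest on the bench, and the unstamped crate is within 50 mm of where it started, still short of the tape (x of crate_a_foot_l in the frame of line between -0.002 and 0.055 m and x of crate_a_foot_r in the frame of line between -0.002 and 0.055 m and angle between each of crate_a, crate_b's own z axis and vertical below 0.06 rad and linear speed of each of crate_a, crate_b below 0.01 m/s and height (world z) of each of crate_a, crate_b below 0.01 m and distance of crate_b from where it was at the start of the episode below 0.05 m and x of crate_b in the frame of line below -0.04 m); the robot touches nothing.
It fails at once if a crate is lifted: both its near lower corners leave the bench by more than 25 mm (this also forbids tipping it away from the robot) (height (world z) of each of crate_a_foot_l, crate_a_foot_r above 0.025 m or height (world z) of each of crate_b_foot_l, crate_b_foot_r above 0.025 m).
It fails at once if a crate is tipped right over, past 1.35 rad (angle between any of crate_a, crate_b's own z axis and vertical above 1.35 rad).
It fails at once if a crate is let drop: it turns faster than 4 rad/s (angular speed of any of crate_a, crate_b above 4 rad/s).
It fails at once if a bystander is moved by more than 30 mm or knocked over (distance of any of tin, reel, bottle_l, bottle_r, mug, driver_grip, carton from where it was at the start of the episode above 0.03 m or angle between any of bottle_l, bottle_r, mug's own z axis and vertical above 0.5 rad).
It also fails if it takes over 72 s, if anything falls off the work surface, if the arm or the gripper's body presses on something with over 40 N, if the wrist force passes 120 N, or if a joint passes its speed limit or range.

ROBOT

A 7-joint arm with a two-finger parallel gripper is mounted at the origin on the work surface. World frame = base frame: x ahead of the robot, y to its left, z up, the work surface at z = 0. Lengths are in m, angles in rad, forces in N, time in s.
With the tool pointing down it reaches from about 0.425 to 0.825 m from the base axis. Payload 3.6 kg.
Tool frame: the origin (TCP) lies at the very end of the fingers, on their centre line; the grasp point (between the pads) lies 19 mm behind it; z points along the fingers, x is the direction in which the jaws open and shut, and the axes are right-handed (so a half turn about z gives the same grasp; the last joint's range is limited). The gripper opens to 93 mm and grips with 3 to 60 N. Pads are 15 mm wide; open, the fingers measure 128 mm over their backs; the gripper's body (75 mm by 188 mm) begins 65 mm behind the grasp point.
Start: joints at [-1.23, 0.615, -0.013, 1.423, 0.008, 1.103, -0.04], TCP at [0.234, 0.607, 0.219] pointing down, gripper open.
Joint ranges: [-3.12, 3.12], [-0.3, 2.06], [-1.34, 1.32], [0.26, 2.42], [-1.36, 4.5], [0.01, 1.98], [-2.84, 2.84]. Speed limits (rad/s): [2.79, 2.79, 3.14, 3.14, 3.14, 3.14, 3.14].

INTERFACE

Orientations are given as a rotation vector (axis times angle).
In Python, from station import robot, eyes gives the robot as it stands.
- The arm moves only by the tool carry_out, never from a script. Its argument "commands" is a list of rows, each a list of 7 numbers: the shift along the world's x, y, z in mm, then the turn, a rotation vector about the world's x, y, z in rad, then the finger opening in mm, from 0 to 93. In form: [[x, y, z, wx, wy, wz, gripper], ...]. A call has 1 to 10 rows; each row shifts and turns the pose as measured when the row begins; what a row does not reach is not made up. A row lasts 1/8 s, in which the tool goes at most 62.5 mm and 10.7 degrees, less where a joint would pass 70% of its speed; a pose out of reach is approached as far as the arm can. A call is refused whole if a number of a shift passes 62.5 or a number of a turn 0.188, either way. A call with a gripper value outside its range is refused whole. The fingers move at their own pace and stop on an object; "squeeze" is the grip in N (left out, the last holds). Time passes only in rows, so rows that do not move let the fingers close. It gives the time, the measured TCP pose, the force and the opening at its end, in the units of the state.
- robot.read_state(): the state, without advancing time (a new reading comes with each control period).
- eyes.camera(name): name is "scene" or "top" or "wrist"; returns (picture, depth): 480x640x3 uint8, blue, green, red; 480x640 float32, m along the optical axis (not along the pixel's ray), 0 where there is no reading.
- eyes.camera_model(name): a dict with "fx", "fy", "cx", "cy" (pixels), "rvec" (rotation vector, rad) and "tvec" (3), from world to camera coordinates, as OpenCV has them. Camera axes: x right, y down, z forward; pixel columns grow to the right and rows downward; lengths in m; the calibration is good to about 2 mm. A picture is of the moment at which its call begins: read the wrist's pose just before it. camera_model takes no time and is no camera call; for the wrist camera it gives the pose at the moment of the call.
- robot.close_job(): hands the job in, once; it reports no verdict.
The state is a dict: "time_s": time; "joint_positions": joint angles; "qd": joint speeds; "effort": joint torques, N m; "ee_pos": TCP position; "ee_rot": TCP orientation; "ft_force": force on the tool from outside, world axes, zero at the start; "moment": the same for the moment, N m; "finger_gap": opening from 0.0 (shut) to 1.0 (fully open).
Only numpy, scipy, OpenCV 4.12 (cv2) and the standard library are available. Lean on these libraries where they do the work, as an engineer would, in place of code of your own. Each camera call takes 0.05 s, during which the arm holds its last target. There are 200 camera calls.

## Working session

There is one attempt and no reset: what is moved stays moved. The work goes in short steps, Python scripts to look and compute and a tool call to move; the robot and the scene stay as the last step left them, time stands still between calls to the robot, and variables do not carry over. Pictures are saved under pics/ and viewed, about 8 in all and at most 12, crops included, and the job is handed in when it is done.

Besides the shell and the picture viewer there is one more tool, called after "Request:" by a JSON object that holds its "api" and its "payload". carry_out: Moves the arm, as the interface text tells. Its arguments: {"type":"object","properties":{"commands":{"type":"array"},"squeeze":{"type":"number"}},"required":["commands"]}

```bash
ls; mkdir -p pics; cat > h.py <<'E'
import numpy as np, cv2
from station import robot, eyes
def model(n):
    m=eyes.camera_model(n); R=cv2.Rodrigues(np.array(m["rvec"],float))[0]; return m,R,np.array(m["tvec"],float).ravel()
def cloud(n,d,mod=None):
    m,R,t=mod or model(n); v,u=np.mgrid[:480,:640]
    P=np.stack([(u-m["cx"])/m["fx"]*d,(v-m["cy"])/m["fy"]*d,d],-1)
    W=(P-t)@R; W[d==0]=np.nan; return W
E
python3 - <<'E'
from h import *
for n in("scene","top"):
    p,d=eyes.camera(n); cv2.imwrite(f"pics/{n}0.png",p); np.savez(f"pics/{n}0.npz",p=p,d=d)
    m,R,t=model(n); print(n,m["fx"],-R.T@t)
s=robot.read_state(); print(s)
E
```

```text
pics
scene 455.0030168919556 [1.36133684 0.16165581 0.61310786]
top 557.8880617685791 [ 0.34878552 -0.01318207  1.47418591]
{'time_s': 0.1, 'joint_positions': array([-1.22947616,  0.61578907, -0.01260988,  1.42467465,  0.00816541,
        1.10337849, -0.04039883]), 'qd': array([-0.0003573 , -0.00139392,  0.00064821, -0.00197521,  0.00068928,
        0.000192  , -0.00139688]), 'effort': array([ 1.54682806e-03, -4.60044193e+01,  2.09910264e-01, -1.66247624e+01,
       -6.12071366e-02,  1.69358379e-02,  9.68119639e-05]), 'ee_pos': array([0.23349459, 0.60589025, 0.21763994]), 'ee_rot': array([ 2.58906043,  1.77710527, -0.00276678]), 'ft_force': array([ 0.69105634, -0.6755901 ,  0.2790627 ]), 'moment': array([0.00034616, 0.0307353 , 0.00771347]), 'finger_gap': 1.0011889400979093}
```

View pics/top0.png

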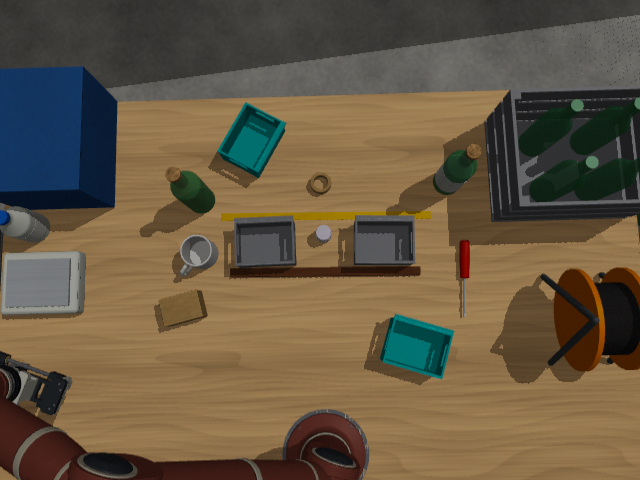

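View pics/scene0.png

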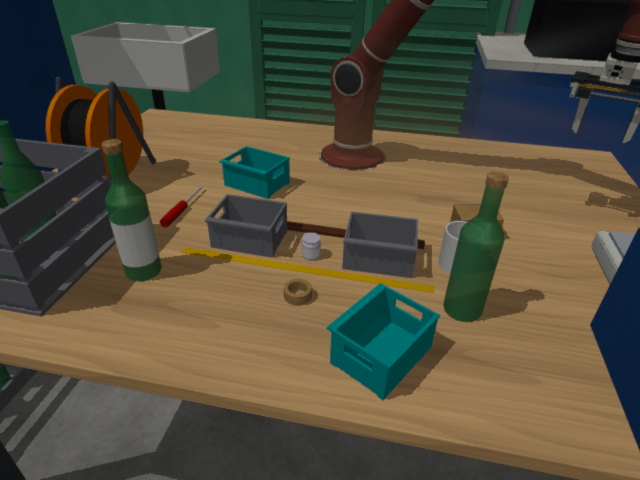

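The top view shows the grey crates at about (265,242) and (384,240). The tape runs along row 216, the strip along row 271, the tin is at (323,233) and the reel at (320,183). The bottle feet are near (203,205) and (442,187). Next I'll measure these.

```bash
python3 - <<'E'
from h import *
z=np.load("pics/top0.npz"); p,d=z["p"],z["d"]; W=cloud("top",d); X,Y,Z=W[...,0],W[...,1],W[...,2]
hsv=cv2.cvtColor(p,cv2.COLOR_BGR2HSV); H,S,V=[hsv[...,i].astype(int) for i in range(3)]
f=lambda a:np.round(a,4).tolist()
# tape
m=(H>20)&(H<30)&(S>200)&(V>120)&(abs(Z)<.01)
v,u=np.where(m); print("tape",m.sum(),u.min(),u.max())
for s in (slice(230,240),slice(320,330),slice(418,428)):
    mm=m[:,s]; x=X[:,s][mm]; print(" x",f([x.min(),x.max(),np.median(x)]),"y",f(np.median(Y[:,s][mm])))
# strip: dark
m=(V<90)&(Z>.006)&(Z<.02)&(np.arange(480)[:,None]>262)&(np.arange(480)[:,None]<282)
m[:,:225]=0;m[:,425:]=0
v,u=np.where(m);print("strip",m.sum(),f([X[m].min(),X[m].max(),Y[m].min(),Y[m].max()]))
print(" fit x=a+by",f(np.polyfit(Y[m],X[m],1)))
for n,(a,b) in {"L":(228,302),"R":(348,420)}.items():
    r=np.zeros_like(m); r[205:280,a:b]=1
    m2=r&(Z>.072)&(Z<.09)&(S<60)
    pts=W[m2][:,:2].astype(np.float32); print(n,m2.sum(),cv2.minAreaRect(pts*1000),f(np.median(Z[m2])), f([pts.min(0),pts.max(0)]))
def blob(n,u0,u1,v0,v1,z0,z1):
    q=W[v0:v1,u0:u1].reshape(-1,3); q=q[(q[:,2]>z0)&(q[:,2]<z1)]; print(n,len(q),f(q.min(0)),f(q.max(0)))
blob("tin",310,336,222,248,.04,.06);blob("reel",305,336,170,200,.018,.03)
blob("bl",160,220,165,220,.02,.3);blob("br",428,485,140,200,.02,.3);blob("mug",175,222,230,280,.07,.1);blob("carton",155,212,285,330,.05,.07);blob("driv",455,475,235,320,.008,.05);blob("turq",215,290,100,180,.06,.1)
blob("turq2",375,460,310,380,.06,.1)
sc=np.load("pics/scene0.npz");Ws=cloud("scene",sc["d"])
for n,u0,u1,v0,v1 in(("bl",440,500,240,330),("br",110,165,200,285)):
    q=Ws[v0:v1,u0:u1].reshape(-1,3); q=q[(q[:,2]>.03)&(q[:,2]<.15)];print(n,len(q),f(q.min(0)),f(q.max(0)),f(np.percentile(q,[5,95],axis=0)))
E
```

```text
tape 1000 221 430
 x [0.6065, 0.6258, 0.6175] y 0.2311
 x [0.6008, 0.6214, 0.6107] y -0.0131
 x [0.5955, 0.6168, 0.6053] y -0.2773
strip 1716 [0.4458, 0.4853, -0.2579, 0.2384]
 fit x=a+by [0.0181, 0.4619]
L 693 ((538.7858276367188, 140.74085998535156), (122.24867248535156, 150.31683349609375), 1.0083798170089722) 0.0805 [[0.47699999809265137, 0.0649000033736229], [0.6007000207901001, 0.2168000042438507]]
R 686 ((532.388427734375, -163.5829315185547), (149.37002563476562, 120.72885131835938), 87.94732666015625) 0.0802 [[0.47040000557899475, -0.23909999430179596], [0.5942000150680542, -0.0868000015616417]]
tin 188 [0.541, -0.0297, 0.0403] [0.5792, 0.0094, 0.0587]
reel 186 [0.671, -0.0317, 0.0185] [0.7263, 0.022, 0.0298]
bl 1375 [0.6258, 0.277, 0.02] [0.7005, 0.3511, 0.2955]
br 1423 [0.6563, -0.3785, 0.0205] [0.7296, -0.3055, 0.297]
mug 303 [0.4649, 0.27, 0.07] [0.5562, 0.3543, 0.0966]
carton 1133 [0.3318, 0.2995, 0.0505] [0.4199, 0.4117, 0.0686]
driv 478 [0.3346, -0.3918, 0.0082] [0.5324, -0.3519, 0.0334]
turq 871 [0.7155, 0.0812, 0.0604] [0.9048, 0.2576, 0.0887]
turq2 853 [0.1883, -0.323, 0.0606] [0.3475, -0.1443, 0.0887]
bl 2516 [0.5132, 0.2698, 0.03] [0.7029, 0.3507, 0.1499] [[0.5453, 0.2781, 0.0354], [0.6996, 0.3425, 0.1439]]
br 2040 [0.6117, -0.4619, 0.03] [0.7341, -0.3057, 0.15] [[0.6861, -0.3619, 0.0366], [0.731, -0.308, 0.1445]]
```

Request:
{"api": "carry_out", "payload": {"commands": [[25, -45, 13, 0, 0, 0.037, 93], [25, -45, 13, 0, 0, 0.037, 93], [25, -45, 13, 0, 0, 0.037, 93], [25, -45, 13, 0, 0, 0.037, 93], [25, -45, 13, 0, 0, 0.037, 93], [25, -45, 13, 0, 0, 0.037, 93], [25, -45, 13, 0, 0, 0.037, 93], [25, -45, 13, 0, 0, 0.037, 93], [25, -45, 13, 0, 0, 0.037, 93], [25, -45, 13, 0, 0, 0.037, 93]]}}

```text
time_s: 1.35
ee_pos: [0.4831, 0.142, 0.3449]
ee_rot: [2.191, 2.246, -0.02]
ft_force: [1.0, 0.6, 0.2]
finger_gap: 1.0
```

Request:
{"api": "carry_out", "payload": {"commands": [[30, 0, -10, 0, 0.1, -0.02, 50], [30, 0, -10, 0, 0.1, -0.02, 50], [30, 0, -10, 0, 0.1, 0, 50], [30, 0, -10, 0, 0.1, 0, 50], [30, 0, -10, 0, 0.1, 0, 50], [30, 0, -10, 0, 0.1, 0, 50], [0, 0, -15, 0, 0, 0, 50]]}}

```text
time_s: 2.22
ee_pos: [0.6537, 0.1407, 0.2798]
ee_rot: [-1.973, -1.962, 0.441]
ft_force: [-0.7, -0.8, 1.1]
finger_gap: 0.536
```

```bash
cat >> h.py <<'E'
from scipy.spatial.transform import Rotation as Ro
def st():
    s=robot.read_state(); M=Ro.from_rotvec(s["ee_rot"]).as_matrix()
    print("t",round(s["time_s"],2),"p",np.round(np.array(s["ee_pos"])*1000,1),"tilt",round(np.arctan2(-M[0,2],-M[2,2]),3),"roll",round(M[1,2],3),"jaw",np.round(M[:,0],3),"F",np.round(s["ft_force"],1),"gap",round(s["finger_gap"]*93,1)); return s,M
E
python3 -c "
from h import *
s,M=st();print(np.round(s['joint_positions'],2))"
```

```text
t 2.23 p [653.7 140.7 279.8] tilt 0.451 roll 0.011 jaw [0.008 1.    0.008] F [-0.7 -0.8  1.1] gap 49.8
[-0.09  0.92 -0.36  0.74  0.12  1.94  1.21]
```

Request:
{"api": "carry_out", "payload": {"commands": [[0, 0, -30, 0, 0.03, 0, 50], [0, 0, -30, 0, 0.03, 0, 50], [0, 0, -30, 0, 0.03, 0, 50], [0, 0, -30, 0, 0.03, 0, 50], [0, 0, -20, 0, 0.03, 0, 50], [-5, 0, -10, 0, 0.03, 0, 50], [0, 0, 0, 0, 0.03, 0, 50]]}}

```text
time_s: 3.1
ee_pos: [0.6432, 0.1376, 0.1119]
ee_rot: [-1.832, -1.815, 0.659]
ft_force: [0.5, -0.6, 0.9]
finger_gap: 0.538
```

```bash
python3 -c "
from h import *
s,M=st();print(np.round(s['joint_positions'],2))
p,d=eyes.camera('scene');cv2.imwrite('pics/s1.png',cv2.resize(p[120:360,220:540],None,fx=2.4,fy=2.4))"
```

```text
t 3.1 p [643.2 137.6 111.9] tilt 0.69 roll -0.001 jaw [ 0.007  1.    -0.007] F [ 0.5 -0.6  0.9] gap 50.0
[-0.09  1.17 -0.34  0.73  0.11  1.93  1.23]
```

View pics/s1.png

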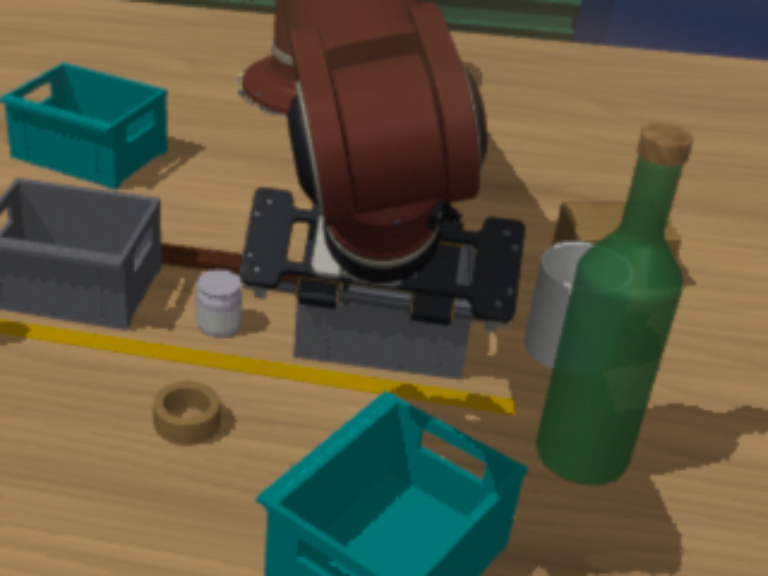

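Request:
{"api": "carry_out", "payload": {"commands": [[0, 1, -20, 0, 0, 0, 50], [-4, 1, -20, 0, 0, 0, 50], [-5, 1, -18, 0, 0, 0, 50], [-15, 0, 0, 0, 0, 0, 50], [-5, 0, 0, 0, 0, 0, 50]]}}

```text
time_s: 3.78
ee_pos: [0.6118, 0.1404, 0.0462]
ee_rot: [-1.832, -1.814, 0.664]
ft_force: [0.9, 0.0, -0.1]
finger_gap: 0.54
```

```bash
python3 -c "
from h import *
s,M=st();print(np.round(s['joint_positions'],2))"
```

```text
t 3.77 p [611.8 140.4  46.2] tilt 0.692 roll -0.003 jaw [ 0.007  1.    -0.01 ] F [ 0.9  0.  -0.1] gap 50.2
[-0.08  1.18 -0.34  0.93  0.11  1.74  1.22]
```

Request:
{"api": "carry_out", "payload": {"commands": [[-8, 0, 5, 0, 0, 0, 50], [-8, 0, 2, 0, 0, 0, 50], [-4, 0, 0, 0, 0, 0, 50], [-4, 0, 3, 0, 0, 0, 50]]}}

```text
time_s: 4.28
ee_pos: [0.5904, 0.1384, 0.0549]
ee_rot: [-1.843, -1.819, 0.658]
ft_force: [5.6, -1.8, 0.6]
finger_gap: 0.536
```

```bash
python3 -c "
from h import *
s,M=st()"
```

```text
t 4.28 p [590.4 138.4  54.9] tilt 0.681 roll -0.005 jaw [ 0.008  1.    -0.013] F [ 5.6 -1.8  0.6] gap 49.8
```

Request:
{"api": "carry_out", "payload": {"commands": [[-4, 0, 9, 0, 0, 0, 50], [-6, 0, 10, 0, -0.02, 0, 50], [-7, 0, 10, 0, -0.02, 0, 50], [-8, 0, 9, 0, -0.02, 0, 50]]}}

```text
time_s: 4.78
ee_pos: [0.5663, 0.1386, 0.0929]
ee_rot: [-1.888, -1.856, 0.602]
ft_force: [2.1, -0.2, -0.3]
finger_gap: 0.537
```

```bash
cat >> h.py <<'E'
def arc(xs,s,M):
    a=np.arctan2(-M[0,2],-M[2,2]); p=np.array(s["ee_pos"])*1000
    c=np.array([p[0]-7.5*np.cos(a)-xs,p[2]+7.5*np.sin(a)-12]); r=np.hypot(*c)
    th=np.arctan2(c[1],c[0])-np.arccos(min(1,110/r)); print("theta",round(th,3),"k",round(np.sqrt(max(0,r*r-12100)),1))
E
cat > go.py <<'E'
import sys
from h import *
xs=float(sys.argv[1]); s,M=st(); arc(xs,s,M)
m=sys.argv[2] if len(sys.argv)>2 else None
if m:
    n,u0,u1,v0,v1,f,o=m.split(","); p,d=eyes.camera(n); np.savez("pics/"+o+".npz",p=p,d=d); cv2.imwrite("pics/"+o+".png",cv2.resize(p[int(v0):int(v1),int(u0):int(u1)],None,fx=float(f),fy=float(f)))
E
python3 go.py 476.4
```

```text
t 4.78 p [566.3 138.6  92.9] tilt 0.616 roll -0.002 jaw [ 0.013  1.    -0.012] F [ 2.1 -0.2 -0.3] gap 50.0
theta 0.393 k 46.7
```

Request:
{"api": "carry_out", "payload": {"commands": [[-9, 0, 8, 0, -0.02, 0, 50], [-10, 0, 7, 0, -0.02, 0, 50], [-10, 0, 6, 0, -0.02, 0, 50], [-11, 0, 5, 0, -0.02, 0, 50]]}}

```text
time_s: 5.28
ee_pos: [0.5253, 0.1401, 0.1217]
ee_rot: [-1.941, -1.907, 0.526]
ft_force: [2.4, 0.5, 1.1]
finger_gap: 0.542
```

```bash
python3 go.py 476.4 scene,200,520,120,360,2.4,s2
```

```text
t 5.28 p [525.3 140.1 121.7] tilt 0.531 roll 0.001 jaw [ 0.016  1.    -0.008] F [2.4 0.5 1.1] gap 50.4
theta 0.781 k 50.7
```

View pics/s2.png

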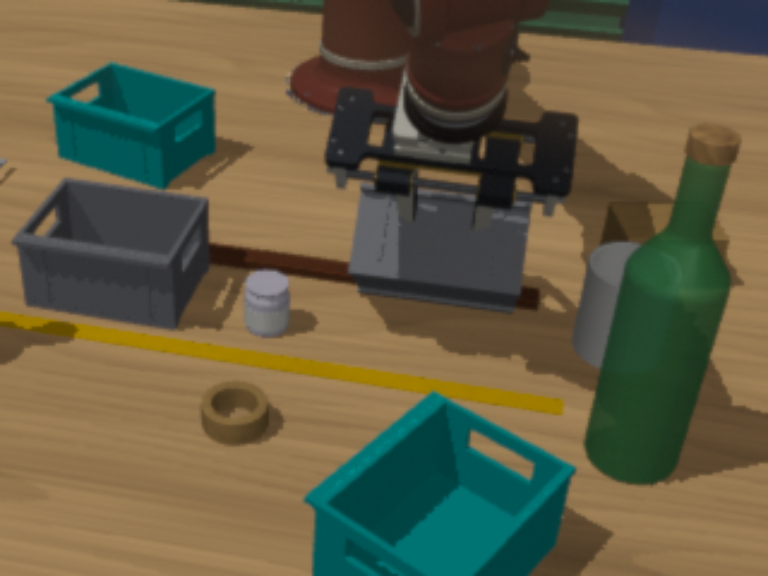

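Request:
{"api": "carry_out", "payload": {"commands": [[-10, 0, 3, 0, -0.02, 0, 50], [-11, 0, 2, 0, -0.02, 0, 50], [-9, 0, 2, 0, -0.02, 0, 50], [0, 0, 0, 0, 0, 0, 50], [0, 0, 0, 0, 0, 0, 50], [0, 0, 0, 0, 0, 0, 50]]}}

```text
time_s: 6.08
ee_pos: [0.4935, 0.142, 0.1322]
ee_rot: [-1.974, -1.944, 0.471]
ft_force: [1.6, -0.6, -0.2]
finger_gap: 0.537
```

```bash
python3 go.py 476.4 scene,310,450,165,270,5,s3
```

```text
t 6.08 p [493.5 142.  132.2] tilt 0.471 roll 0.003 jaw [ 0.015  1.    -0.004] F [ 1.6 -0.6 -0.2] gap 50.0
theta 1.007 k 57.2
```

View pics/s3.png

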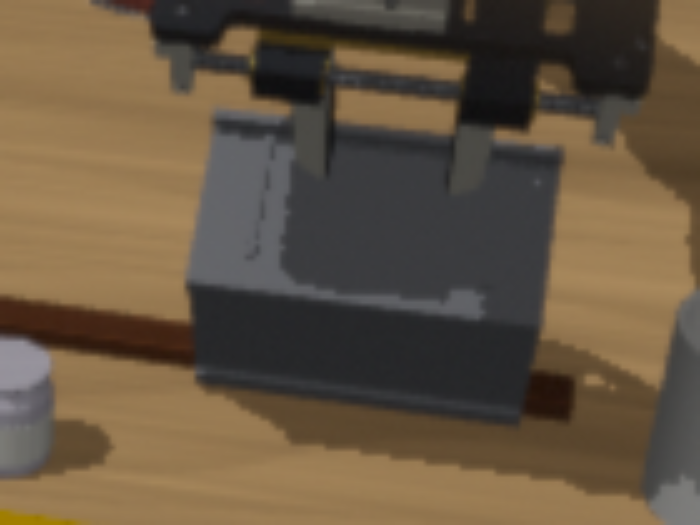

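The left underside, the dark face around (360,345), is plain. Before lowering it I'll check the tilt from depth.

```bash
python3 - <<'E'
from h import *
z=np.load("pics/s3.npz");W=cloud("scene",z["d"])
for n,(u0,u1,v0,v1) in {"wall":(310+300//5,310+440//5,165+200//5,165+280//5),"under":(310+220//5,310+500//5,165+315//5,165+365//5)}.items():
    q=W[v0:v1,u0:u1].reshape(-1,3);q=q[~np.isnan(q[:,0])];_,S,V=np.linalg.svd(q-q.mean(0));n_=V[2]*np.sign(V[2][0]);print(n,n_.round(3),"theta",np.arctan2(n_[2],n_[0]),z["p"][v0:v1,u0:u1].max(),S[2]/len(q)**.5)
E
```

```text
wall [ 0.529 -0.013  0.849] theta 1.0134118876844997 64 0.0015484510014717099
under [ 0.821 -0.005 -0.571] theta -0.6075983983080975 92 0.0011812538620212718
```

Request:
{"api": "carry_out", "payload": {"commands": [[12, 0, -4, 0, 0.02, 0, 50], [12, 0, -5, 0, 0.02, 0, 50], [11, 0, -6, 0, 0.02, 0, 50], [11, 0, -7, 0, 0.02, 0, 50], [10, 0, -8, 0, 0.02, 0, 50]]}}

```text
time_s: 6.75
ee_pos: [0.5572, 0.1425, 0.1085]
ee_rot: [-1.919, -1.884, 0.547]
ft_force: [3.4, -0.3, 5.4]
finger_gap: 0.536
```

```bash
python3 go.py 476.4
```

```text
t 6.75 p [557.2 142.5 108.5] tilt 0.563 roll 0.008 jaw [ 0.018  1.    -0.002] F [ 3.4 -0.3  5.4] gap 49.8
theta 0.437 k 59.5
```

Request:
{"api": "carry_out", "payload": {"commands": [[7, 0, -11, 0, 0.02, 0, 50], [7, 0, -12, 0, 0.02, 0, 50], [7, 0, -12, 0, 0.02, 0, 50], [6, 0, -12, 0, 0.02, 0, 50], [6, 0, -10, 0, 0.02, 0, 50], [5, 0, -3, 0, 0, 0, 50]]}}

```text
time_s: 7.5
ee_pos: [0.6037, 0.1417, 0.0466]
ee_rot: [-1.867, -1.821, 0.619]
ft_force: [-0.1, 0.6, -0.7]
finger_gap: 0.536
```

```bash
python3 go.py 476.4
```

```text
t 7.5 p [603.7 141.7  46.6] tilt 0.653 roll 0.013 jaw [ 0.024  1.    -0.002] F [-0.1  0.6 -0.7] gap 49.9
theta -0.218 k 64.5
```

Request:
{"api": "carry_out", "payload": {"commands": [[20, 0, 0, 0, 0, 0, 50], [20, 0, 2, 0, 0, 0, 50], [0, -10, 35, 0, 0.02, 0, 50], [0, -40, 40, 0, 0.02, 0, 50], [0, -50, 20, 0, 0, 0, 50], [0, -50, 0, 0, 0, 0, 50], [0, -50, 0, 0, 0, 0, 50], [0, -50, 0, 0, 0, 0, 50], [0, -45, -10, 0, 0, 0, 50], [0, 0, -20, 0, 0, 0, 50]]}}

```text
time_s: 8.75
ee_pos: [0.6393, -0.1579, 0.1185]
ee_rot: [-1.829, -1.798, 0.651]
ft_force: [-0.6, 0.9, 0.3]
finger_gap: 0.535
```

```bash
python3 go.py 470.9; python3 - <<'E'
from h import *
s=robot.read_state();print(np.round(s['joint_positions'],2))
p,d=eyes.camera("scene");W=cloud("scene",d);np.savez("pics/s4.npz",p=p,d=d)
for n,y0,y1 in(("L",.05,.23),("R",-.25,-.07)):
    q=W.reshape(-1,3);q=q[(q[:,1]>y0)&(q[:,1]<y1)&(q[:,0]>.42)&(q[:,0]<.61)&(q[:,2]>.077)&(q[:,2]<.084)]
    print(n,len(q),np.percentile(q,[1,99],axis=0).round(4))
E
```

```text
t 8.75 p [ 639.3 -157.9  118.5] tilt 0.698 roll 0.014 jaw [0.018 1.    0.003] F [-0.6  0.9  0.3] gap 49.7
theta -0.379 k 163.5
[0.13 1.16 0.13 0.72 0.01 1.95 1.78]
L 655 [[0.474  0.0644 0.0771]
 [0.5993 0.2143 0.0815]]
R 193 [[ 0.4724 -0.2358  0.077 ]
 [ 0.5961 -0.0884  0.0809]]
```

Request:
{"api": "carry_out", "payload": {"commands": [[-3, -2, -20, 0, 0, 0, 50], [-4, -2, -22, 0, 0, 0, 50], [-5, -1, -22, 0, 0, 0, 50], [-12, 0, 0, 0, 0, 0, 50], [-10, 0, 0, 0, 0, 0, 50], [-8, 0, 2, 0, 0, 0, 50], [-6, 0, 1, 0, 0, 0, 50], [-5, 0, 2, 0, 0, 0, 50]]}}

```text
time_s: 9.8
ee_pos: [0.5865, -0.1376, 0.0511]
ee_rot: [-1.788, -1.817, 0.63]
ft_force: [6.7, -1.5, 1.7]
finger_gap: 0.539
```

```bash
python3 go.py 470.9
```

```text
t 9.8 p [ 586.5 -137.6   51.1] tilt 0.704 roll 0.025 jaw [-0.003  0.999  0.035] F [ 6.7 -1.5  1.7] gap 50.1
theta 0.003 k 43.6
```

Request:
{"api": "carry_out", "payload": {"commands": [[12, 0, 0, 0, 0, 0, 50], [6, -10, -2, 0.02, -0.03, 0.01, 50], [0, -10, 0, 0.02, -0.02, 0.01, 50], [0, -6, 0, 0, 0, 0, 50]]}}

```text
time_s: 10.3
ee_pos: [0.6043, -0.1641, 0.0503]
ee_rot: [-1.773, -1.873, 0.553]
ft_force: [0.0, 0.1, 0.6]
finger_gap: 0.54
```

```bash
python3 go.py 470.9;python3 -c "
from h import *
print(np.round(robot.read_state()['joint_positions'],2))"
```

```text
t 10.3 p [ 604.3 -164.1   50.3] tilt 0.653 roll 0.045 jaw [-0.028  0.997  0.078] F [0.  0.1 0.6] gap 50.2
theta -0.288 k 77.2
[0.16 1.13 0.1  0.98 0.01 1.68 1.85]
```

Request:
{"api": "carry_out", "payload": {"commands": [[0, 0, 0, -0.04, 0.01, -0.023, 50], [0, 0, 0, -0.04, 0.01, -0.023, 50], [-8, 0, 0, 0, 0, 0, 50], [-8, 0, 1, 0, 0, 0, 50]]}}

```text
time_s: 10.8
ee_pos: [0.5865, -0.1683, 0.0513]
ee_rot: [-1.857, -1.809, 0.636]
ft_force: [2.1, -1.2, 0.3]
finger_gap: 0.539
```

```bash
python3 go.py 470.9
```

```text
t 10.8 p [ 586.5 -168.3   51.3] tilt 0.671 roll 0.011 jaw [ 0.024  1.    -0.005] F [ 2.1 -1.2  0.3] gap 50.1
theta 0.007 k 43.1
```

Good alignment, so I'll tip the right crate.

Request:
{"api": "carry_out", "payload": {"commands": [[-5, 0, 9, 0, 0, 0, 50], [-6, 0, 10, 0, -0.02, 0, 50], [-7, 0, 10, 0, -0.02, 0, 50], [-8, 0, 9, 0, -0.02, 0, 50], [-9, 0, 8, 0, -0.02, 0, 50]]}}

```text
time_s: 11.42
ee_pos: [0.5535, -0.1681, 0.1002]
ee_rot: [-1.915, -1.869, 0.556]
ft_force: [2.4, 0.4, -0.0]
finger_gap: 0.536
```

```bash
python3 go.py 470.9
```

```text
t 11.43 p [ 553.5 -168.1  100.2] tilt 0.577 roll 0.012 jaw [ 0.024  1.    -0.001] F [ 2.4  0.4 -0. ] gap 49.8
theta 0.474 k 47.3
```

Request:
{"api": "carry_out", "payload": {"commands": [[-10, 0, 7, 0, -0.02, 0, 50], [-10, 0, 6, 0, -0.02, 0, 50], [-11, 0, 5, 0, -0.02, 0, 50], [-11, 0, 3, 0, -0.02, 0, 50], [-11, 0, 2, 0, -0.02, 0, 50], [-10, 0, 2, 0, 0, 0, 50], [0, 0, 0, 0, 0, 0, 50], [0, 0, 0, 0, 0, 0, 50], [0, 0, 0, 0, 0, 0, 50]]}}

```text
time_s: 12.55
ee_pos: [0.4902, -0.1678, 0.1326]
ee_rot: [-1.985, -1.937, 0.453]
ft_force: [2.0, -0.5, -0.0]
finger_gap: 0.539
```

```bash
python3 go.py 470.9 scene,190,330,155,260,5,s5; python3 - <<'E'
from h import *
z=np.load("pics/s5.npz");W=cloud("scene",z["d"])
q=W.reshape(-1,3);q=q[(abs(q[:,1]+.165)<.02)&(q[:,0]>.44)&(q[:,0]<.58)&(q[:,2]>.06)&(q[:,2]<.10)]
q=q-q.mean(0);print(len(q),np.linalg.svd(q)[2][2],np.linalg.svd(q)[1])
E
```

```text
t 12.55 p [ 490.2 -167.8  132.6] tilt 0.462 roll 0.014 jaw [0.025 1.    0.003] F [ 2.  -0.5 -0. ] gap 50.1
theta 0.981 k 58.5
181 [ 0.8497316  -0.03162887 -0.52626592] [0.2011167  0.15643894 0.04369834]
```

View pics/s5.png

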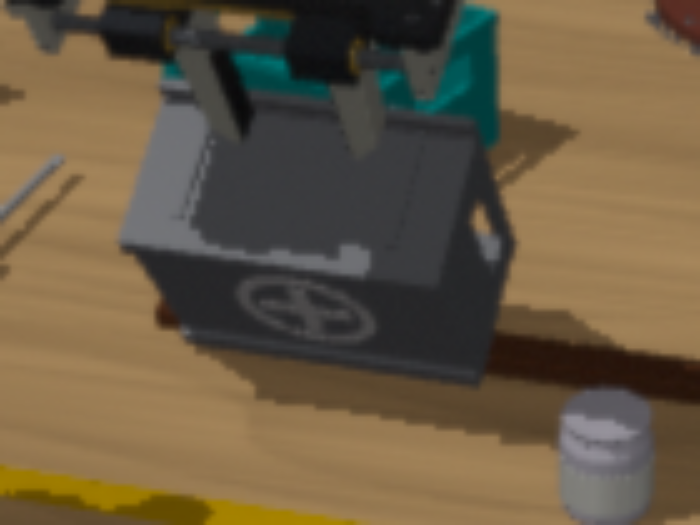

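The stamp shows at (307,308), so the right crate is the stamped one, tipped about 1.0 rad. Lowering it now.

Request:
{"api": "carry_out", "payload": {"commands": [[11, 0, -4, 0, 0.02, 0, 50], [11, 0, -5, 0, 0.02, 0, 50], [10, 0, -7, 0, 0.02, 0, 50], [10, 0, -8, 0, 0.02, 0, 50], [9, 0, -9, 0, 0.02, 0, 50], [8, 0, -11, 0, 0.02, 0, 50]]}}

```text
time_s: 13.35
ee_pos: [0.5633, -0.1703, 0.0994]
ee_rot: [-1.927, -1.885, 0.548]
ft_force: [4.4, -0.4, 3.8]
finger_gap: 0.536
```

```bash
python3 go.py 470.9
```

```text
t 13.35 p [ 563.3 -170.3   99.4] tilt 0.558 roll 0.004 jaw [ 0.02   1.    -0.008] F [ 4.4 -0.4  3.8] gap 49.9
theta 0.313 k 60.4
```

Request:
{"api": "carry_out", "payload": {"commands": [[5, 0, -12, 0, 0.02, 0, 50], [6, 0, -13, 0, 0.02, 0, 50], [6, 0, -13, 0, 0.02, 0, 50], [5, 0, -11, 0, 0.02, 0, 50], [5, 0, -4, 0, 0, 0, 50], [10, 0, 0, 0, 0, 0, 50], [20, 0, 0, 0, 0, 0, 50], [10, 0, 0, 0, 0, 0, 50]]}}

```text
time_s: 14.35
ee_pos: [0.6358, -0.1696, 0.0441]
ee_rot: [-1.875, -1.84, 0.616]
ft_force: [-0.9, 0.3, 0.1]
finger_gap: 0.534
```

```bash
python3 go.py 470.9; python3 - <<'E'
from h import *
p,d=eyes.camera("scene");W=cloud("scene",d)
for n,y0,y1 in(("L",.05,.23),("R",-.25,-.07)):
    q=W.reshape(-1,3);q=q[(q[:,1]>y0)&(q[:,1]<y1)&(q[:,0]>.42)&(q[:,0]<.61)&(q[:,2]>.077)&(q[:,2]<.084)]
    print(n,len(q),np.percentile(q,[1,99],axis=0).round(4), cv2.minAreaRect((q[:,:2]*1000).astype(np.float32)))
E
```

```text
t 14.35 p [ 635.8 -169.6   44.1] tilt 0.637 roll 0.002 jaw [ 0.016  1.    -0.009] F [-0.9  0.3  0.1] gap 49.7
theta -0.604 k 120.3
L 668 [[0.4733 0.0645 0.0771]
 [0.5993 0.2142 0.0816]] ((535.94189453125, 139.3391876220703), (150.07308959960938, 127.83029174804688), 88.80180358886719)
R 287 [[ 0.4659 -0.2381  0.0771]
 [ 0.592  -0.0885  0.0816]] ((528.3379516601562, -164.5924072265625), (151.78509521484375, 124.9826431274414), 88.43888092041016)
```

Request:
{"api": "carry_out", "payload": {"commands": [[5, 0, 35, 0, 0, 0, 50], [0, 0, 50, 0, -0.05, 0, 50], [-20, 0, 50, 0, -0.1, 0, 50], [-30, 0, 20, 0, -0.1, 0, 50], [-35, 0, 0, 0, -0.1, 0, 60], [-35, 0, 0, 0, -0.1, 0, 70], [-35, 0, 0, 0, -0.1, 0, 80], [-30, 0, 0, 0, -0.08, 0, 80], [-20, 0, 0, 0, 0, 0, 80]]}}

```text
time_s: 15.52
ee_pos: [0.4252, -0.17, 0.2026]
ee_rot: [2.235, 2.191, 0.012]
ft_force: [0.2, -0.4, 1.3]
finger_gap: 0.86
```

```bash
python3 go.py 470.9
```

```text
t 15.53 p [ 425.2 -170.   202.6] tilt -0.014 roll -0.003 jaw [ 0.02   1.    -0.003] F [ 0.2 -0.4  1.3] gap 80.0
theta 0.862 k 164.4
```

Request:
{"api": "carry_out", "payload": {"commands": [[6, 3, -40, 0, 0, 0, 80], [6, 3, -40, 0, 0, 0, 80], [4, 0, -40, 0, 0, 0, 80], [0, 0, -30, 0, 0, 0, 80], [0, 0, -15, 0, 0, 0, 80], [0, 0, -3, 0, 0, 0, 80], [10, 0, 0, 0, 0, 0, 80], [8, 0, 0, 0, 0, 0, 80]]}}

```text
time_s: 16.52
ee_pos: [0.4574, -0.1658, 0.0366]
ee_rot: [2.233, 2.18, 0.017]
ft_force: [-0.6, 0.6, -0.6]
finger_gap: 0.86
```

```bash
python3 go.py 470.9
```

```text
t 16.52 p [ 457.4 -165.8   36.6] tilt -0.022 roll -0.007 jaw [ 0.024  1.    -0.007] F [-0.6  0.6 -0.6] gap 80.0
theta 2.279 k 0.0
```

Request:
{"api": "carry_out", "payload": {"commands": [[5, 0, -2, 0, 0, 0, 80], [10, 0, -2, 0, 0, 0, 80], [12, 0, 0, 0, 0, 0, 80], [12, -1, 0, 0, 0, 0, 80], [12, 0, 0, 0, 0, 0, 80], [12, 0, 0, 0, 0, 0, 80], [12, -1, 0, 0, 0, 0, 80], [12, 0, 0, 0, 0, 0, 80]]}}

```text
time_s: 17.52
ee_pos: [0.5459, -0.1674, 0.0329]
ee_rot: [2.239, 2.185, 0.009]
ft_force: [-3.0, 0.4, 2.2]
finger_gap: 0.863
```

```bash
python3 go.py 470.9 scene,130,450,130,370,2.4,s6
```

```text
t 17.52 p [ 545.9 -167.4   32.9] tilt -0.013 roll -0.005 jaw [ 0.024  1.    -0.005] F [-3.   0.4  2.2] gap 80.3
theta 0.3 k 0.0
```

View pics/s6.png

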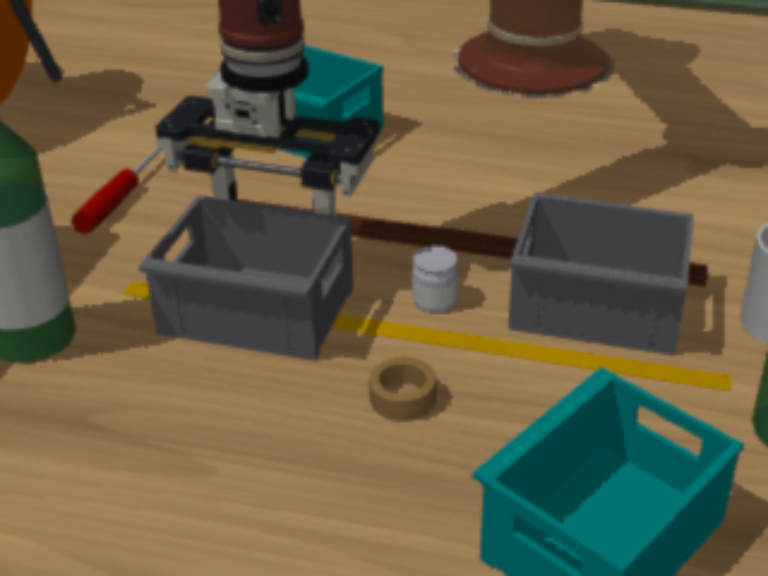

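The crate is sliding straight and flat across the tape, and everything around it is undisturbed. About 90 mm to go.

Request:
{"api": "carry_out", "payload": {"commands": [[12, 0, 0, 0, 0, 0, 80], [12, 0, 0, 0, 0, 0, 80], [12, 0, 0, 0, 0, 0, 80], [12, -1, 0, 0, 0, 0, 80], [12, 0, 0, 0, 0, 0, 80], [12, 0, 0, 0, 0, 0, 80], [8, 0, 0, 0, 0, 0, 80], [4, 0, 0, 0, 0, 0, 80], [-15, 0, 0, 0, 0, 0, 80], [-25, 0, 0, 0, 0, 0, 80]]}}

```text
time_s: 18.82
ee_pos: [0.6027, -0.168, 0.0334]
ee_rot: [2.228, 2.181, 0.022]
ft_force: [0.3, -0.4, -0.2]
finger_gap: 0.86
```

Request:
{"api": "carry_out", "payload": {"commands": [[-30, 0, 5, 0, 0, 0, 80], [-30, 0, 20, 0, 0, 0, 80], [-20, 0, 40, 0, 0, 0, 80], [0, 0, 50, 0, 0, 0, 80], [0, 0, 40, 0, 0, 0, 80], [-30, 0, 0, 0, 0, 0, 80]]}}

```text
time_s: 19.58
ee_pos: [0.5012, -0.1686, 0.1958]
ee_rot: [2.21, 2.167, 0.046]
ft_force: [-0.4, 0.4, -0.3]
finger_gap: 0.859
```

```bash
python3 go.py 470.9 top,150,490,90,345,2.3,t1; python3 - <<'E'
from h import *
a=np.load("pics/t1.npz");W=cloud("top",a["d"])
for n,y0,y1,x0,x1 in(("L",.05,.23,.42,.62),("R",-.26,-.06,.6,.82)):
    q=W.reshape(-1,3);q=q[(q[:,1]>y0)&(q[:,1]<y1)&(q[:,0]>x0)&(q[:,0]<x1)&(q[:,2]>.074)&(q[:,2]<.087)]
    print(n,len(q),np.percentile(q,[.5,99.5],axis=0).round(4),cv2.minAreaRect((q[:,:2]*1000).astype(np.float32)))
E
```

```text
t 19.57 p [ 501.2 -168.6  195.8] tilt -0.054 roll -0.012 jaw [ 0.02   1.    -0.011] F [-0.4  0.4 -0.3] gap 79.9
theta 0.514 k 148.5
L 701 [[0.4742 0.0661 0.0744]
 [0.5975 0.2165 0.0866]] ((536.9208374023438, 141.56124877929688), (149.80661010742188, 122.85990905761719), 88.60549926757812)
R 703 [[ 0.6463 -0.2418  0.0743]
 [ 0.7696 -0.0913  0.0866]] ((707.4609375, -166.166748046875), (150.19805908203125, 123.9862289428711), 88.7454605102539)
```

View pics/t1.png

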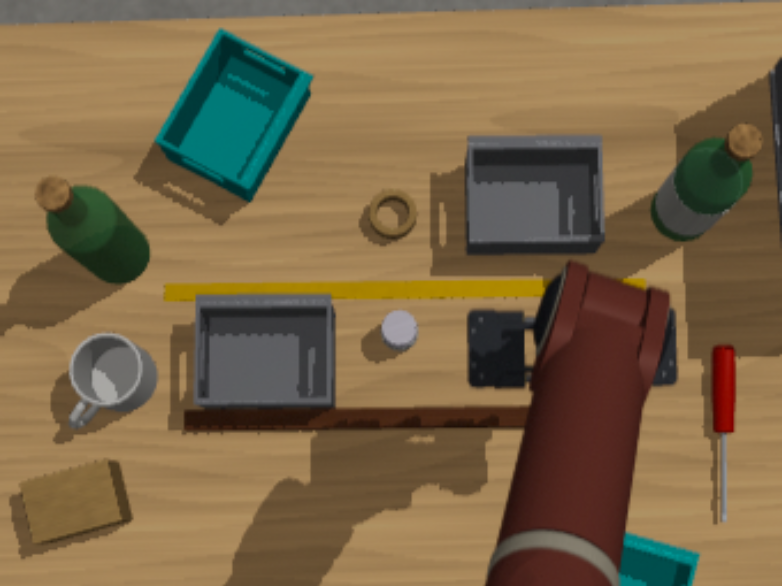

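The stamped crate's near edge is at x of about 0.647, roughly 29 mm past the tape's far edge (about 0.618). The left crate is back in its place, and the arm is clear.

```bash
python3 -c "
from station import robot
print(robot.close_job())"
```

```text
the job is handed in; nothing more can be done
None
```

I tipped each crate in turn to about 1.0 rad and let it down flat again under control. The left crate's underside was plain. The right crate's underside carried the stamp, so I pushed that one straight past the yellow tape and handed the job in at about 19.6 s. The hand-in reports no verdict.

- **Stamped crate:** in the last top view its near edge is about 29 mm beyond the tape's far edge, where 0 to 55 mm is allowed. It stands flat and square.
- **Other crate:** it stands flat, within about 2 mm of where it started and short of the tape.
- **Bystanders:** all of them look undisturbed in that picture. I judged this by eye and did not measure each one again.
- **Gripper:** it was well clear of everything at the end.
- **One deviation:** on my first approach to the right crate the tool drifted about 25 mm sideways. I backed off and re-centred it before tipping.

No check failed or disagreed.

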